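# Clamp the charcoal block: hand-tight plus a quarter turn

### The arm

A 6-joint arm with a two-finger parallel gripper is mounted at the origin on a cart in front of the work surface, level with it; the furniture and walls round the work are solid. World frame = base frame: x ahead of the robot, y to its left, z up, the work surface at z = 0. Lengths are in m, angles in rad, forces in N, time in s.
With the tool pointing down it reaches from about 0.325 to 0.75 m from the base axis. Payload 7.6 kg.
Tool frame: the origin (TCP) lies at the very end of the fingers, on their centre line; the grasp point (between the pads) lies 19 mm behind it; z points along the fingers, y is the direction in which the jaws open and shut (so a half turn about z gives the same grasp; the last joint's range is limited). The gripper opens to 85 mm and grips with 20 to 120 N. Pads are 22 mm wide; open, the fingers measure 114 mm over their backs; the gripper's body (76 mm by 85 mm) begins 54 mm behind the grasp point. The pads swing forward as they close: fully open they stand 13 mm farther back than shut.
Start: joints at [-1.38, 0.052, 1.401, -0, 1.689, -0.07], TCP at [0.135, -0.507, 0.231] pointing down, gripper open.
Joint ranges: [-2.9, 2.9], [-0.91, 2.17], [0.12, 2.37], [-1.06, 4.2], [0.26, 2.73], [-2.93, 2.93]. Speed limits (rad/s): [2.57, 2.57, 3.01, 3.14, 3.14, 3.14].

### API

Orientations are given as a unit quaternion [x, y, z, w].
In Python, from workcell import monitor, optics, bot gives the robot as it stands.
- The arm moves only by the shell command python3 -m handwheel 'ROWS' [FORCE]. ROWS is JSON, a list of rows, each an object of numbers: "ax", "ay", "az": the turn, a rotation vector about the tool's x, y, z in rad; "tx", "ty", "tz": the shift along the tool's x, y, z in mm; "fingers": the opening, from 0 (shut) to 1 (fully open). A call has 1 to 20 rows; each row is the pose to reach, as a shift and turn from the pose commanded when the call began, along the tool's axes at that moment; what a row does not reach only later rows make up. A row lasts 1/10 s, in which the tool goes at most 50 mm and 8.59 degrees, less where a joint would pass 70% of its speed; a pose out of reach is approached as far as the arm can. A call with a gripper value outside its range is refused whole. The fingers move at their own pace and stop on an object; FORCE is the grip in N (left out, the last holds). Time passes only in rows, so rows that repeat a pose let the fingers close. It gives the time, the measured TCP pose, the force and the opening at its end, in the units of the state.
- monitor.read_state(): the state, without advancing time (a new reading comes with each control period).
- optics.capture(name): name is "scene" or "top"; returns (picture, depth): 400x640x3 uint8, red, green, blue; 400x640 float32, m along the optical axis (not along the pixel's ray), 0 where there is no reading.
- optics.camera_params(name): a dict with "intrinsics" (3x3 intrinsics, pixels), "world_from_camera" (4x4, takes a point from camera to world coordinates). Camera axes: x right, y up, looking along -z (the intrinsics and any distortion apply to the point x, -y, -z); pixel columns grow to the right and rows downward; lengths in m; the calibration is good to about 2 mm. A picture is of the moment at which its call begins. camera_params takes no time and is no camera call.
- bot.hand_in(): hands the job in, once; it reports no verdict.
The state is a dict: "time": time; "joint_pos": joint angles; "joint_velocities": joint speeds; "joint_efforts": joint torques, N m; "tcp_pos": TCP position; "tcp_rot": TCP orientation; "contact_force": force on the tool from outside, world axes, zero at the start; "ft_torque": the same for the moment, N m; "grip_width": finger opening in m.
Only numpy, scipy, OpenCV 4.12 (cv2) and the standard library are available. Lean on these libraries where they do the work, as an engineer would, in place of code of your own. Each camera call takes 0.05 s, during which the arm holds its last target. There are 200 camera calls.

### The job

The black charcoal block lies half-way in the bed of the small hold-down clamp. Push it fully home between the rails, flat on the bed and up against the clamp's post, then turn the square black knob clockwise until you feel the foot bite on the block (the resistance rises sharply), and from there give it one more quarter turn, no less and certainly not a half turn, so that the block is held firmly but not crushed. Let go, and leave the other things on the bench where they are.

Things in the scene. Friction and masses are not known exactly. Their poses are not given: they have to be found in the camera images.
- clamp: Hold-down clamp, fixed on the bench: dark steel bed 132 x 84 x 10 mm, two low side rails, grey post, arm over the bed with a vertical screw. Origin: on the bench below the screw's axis; z up, x from the bed's open front (x = -77 mm) to the post. Rails: inner faces at y = -25.5 and 25.5 mm, from x = -65 to 24 mm, tops at z = 20.5 mm. Arm's top 68 mm up (70.5 mm at the screw).
- clamp_stop (a point): The stop for the block: middle of the front face of the clamp's grey post, 23.5 mm above the bench, at x = 24 mm in the clamp's frame; axes as the clamp's. The post is 34 mm wide.
- screw: The steel screw with all it carries: square knob on top, round sprung steel foot 14 mm wide below. Origin on its axis, 44 mm above the bench at knob value 0. It does not turn but sinks 2.4 mm per rad of the knob (15 mm a turn). At the bite the foot's force on the block rises to 37 N within 0.25 rad, then by 10.5 N a rad, to about 50 N a quarter turn after first touch.
- knob (a joint): Turn in rad, growing clockwise from above, lowering the foot. Starts at 0 to 0.6, ends at 9. The foot's stem is set anew each time: it bites at 1.2 to 3.4, to be felt. Drag: 0.15 N m, either way. At the bite the torque jumps to 0.24 N m within 0.25 rad, then to 0.27 at a quarter turn; 0.09 to 0.13 of it is the foot's spring pushing back, also while stopped. Drag holds the knob when let go.
- knob_grip (a point): Centre of the knob's head, on the screw's axis, 104 mm above the bench at knob value 0, sinking 2.4 mm a rad. The head is a black plastic square, 24 x 24 mm and 20 mm high (10 mm above and below this point), with a light index line on top toward the point's x axis. x and y are square to its sides and turn with it: a grasp from above every quarter turn. The collar below is 17 mm wide.
- charcoal_block: The black charcoal block, loose, 46 mm wide, 70 mm long, 27 mm high, about 0.12 kg. Origin: centre of its underside; its long side is its y axis, which lies along the clamp's x axis. It lies on the bed between the rails, 18 to 34 mm short of home; its front end, 35 mm from the origin, is free to be pushed at mid width, about 28 mm above the bench. Home: origin at x = -11 mm in the clamp's frame.
- lighter: A gas lighter, 25 x 81 x 12 mm, lying loose on the bench; a bystander. Origin at the centre of its underside.
- brick_chip: A chip of fire brick, 24 x 30 x 14 mm, loose; a bystander. Origin at the centre of its underside.
- rubber_ring: A grey rubber ring, 33 mm wide and 13 mm high, loose; a bystander. Origin at the centre of its underside.
Mind the look-alikes: they are no part of the job. What is shaped like the charcoal_block but green is not meant.

How it is judged:
By the outcome, as a careful person would: the job done as asked, in the order asked, and still so for the second after the job is handed in, with the robot touching nothing.
It also fails if it takes over 72 s, if anything falls off the work surface, if the arm or the gripper's body presses on something with over 40 N, if the wrist force passes 120 N, or if a joint passes its speed limit or range.

## Working session

There is one attempt and no reset: what is moved stays moved. The work goes in short steps, Python scripts to look and compute and a shell command to move; the robot and the scene stay as the last step left them, time stands still between calls to the robot, and variables do not carry over. Pictures are saved under pics/ and viewed, about 8 in all and at most 12, crops included, and the job is handed in when it is done.

```bash
mkdir -p pics; ls; cat > h.py <<'E'
import numpy as np,cv2
from workcell import monitor,optics,bot
def snap(n,tag):
    im,d=optics.capture(n); cv2.imwrite(f'pics/{tag}.png',im[:,:,::-1]); np.savez(f'pics/{tag}.npz',im=im,d=d); return im,d
def ray(n,u,v):
    p=optics.camera_params(n);K=np.array(p['intrinsics']);T=np.array(p['world_from_camera'])
    c=np.array([(u-K[0,2])/K[0,0],-(v-K[1,2])/K[1,1],-1.]); return T[:3,3],T[:3,:3]@c
def onz(n,u,v,z):
    o,r=ray(n,u,v); return o+r*(z-o[2])/r[2]
def dep(n,u,v,d): 
    o,r=ray(n,u,v); return o+r*d[int(v),int(u)]
E
python3 - <<'E'
from h import *
for n in('scene','top'):
    snap(n,n+'0'); p=optics.camera_params(n); print(n,p.keys(),np.round(p['intrinsics'],1).tolist(),np.round(p['world_from_camera'],3).tolist())
s=monitor.read_state();print(s)
a=cv2.imread('pics/scene0.png');b=cv2.imread('pics/top0.png');cv2.imwrite('pics/both.png',cv2.resize(np.vstack([a,b]),(480*1,600)))
E
```

```text
pics
scene dict_keys(['intrinsics', 'world_from_camera']) [[394.0, 0.0, 320.1], [0.0, 394.0, 195.9], [0.0, 0.0, 1.0]] [[-0.734, 0.439, -0.518, 0.084], [-0.679, -0.454, 0.577, 0.431], [0.018, 0.776, 0.631, 0.665], [0.0, 0.0, 0.0, 1.0]]
top dict_keys(['intrinsics', 'world_from_camera']) [[371.2, 0.0, 312.8], [0.0, 371.2, 205.9], [0.0, 0.0, 1.0]] [[-0.014, 0.973, -0.23, 0.343], [-1.0, -0.013, 0.005, -0.062], [0.002, 0.23, 0.973, 0.973], [0.0, 0.0, 0.0, 1.0]]
{'time': 0.1, 'joint_pos': array([-1.38029082e+00,  5.27952519e-02,  1.40157984e+00, -1.74235509e-06,
        1.68859242e+00, -7.02819004e-02]), 'joint_velocities': array([-6.39402953e-04, -1.12230420e-03, -2.79756251e-03,  2.81096089e-05,
        2.11665795e-03, -1.27826727e-03]), 'joint_efforts': array([ 1.09789016e-03, -3.82582176e+01, -3.60986495e+01, -6.78135802e-05,
        4.80952251e-03, -1.29903307e-05]), 'tcp_pos': array([ 0.13534985, -0.50699233,  0.23056729]), 'tcp_rot': array([ 9.91510558e-01,  1.30024384e-01, -4.21614894e-05, -6.86137494e-04]), 'contact_force': array([ 0.51987252, -0.78624148, -0.09004909]), 'ft_torque': array([ 0.03638466, -0.00250883,  0.02660423]), 'grip_width': 0.08526697312494745}
```

View pics/top0.png

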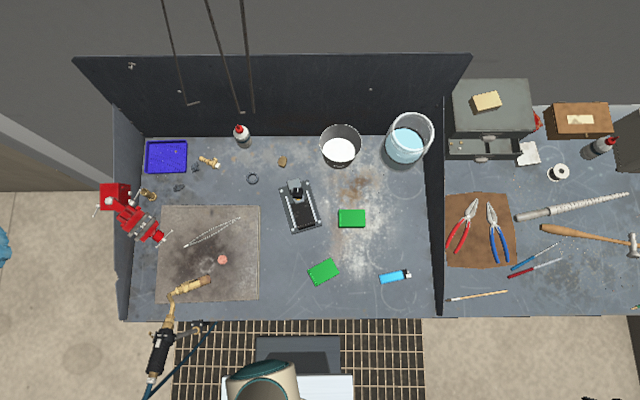

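View pics/scene0.png

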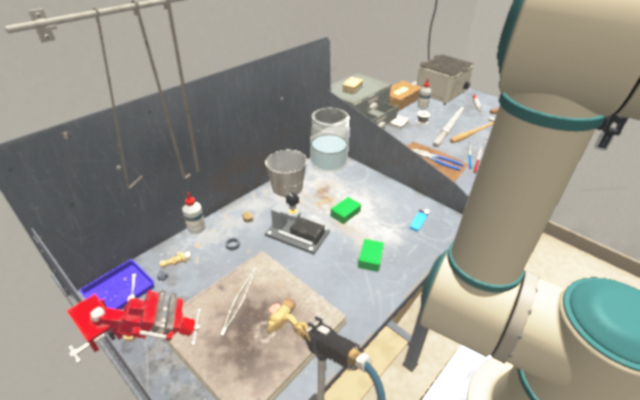

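The top view shows the clamp at about (298,205) with a black block in its bed, and two green look-alikes at (351,218) and (323,271). The black block between the rails is the one meant. Next I'll confirm it in an enlarged crop.

```bash
python3 - <<'E'
from h import *
a=cv2.imread('pics/top0.png')[165:245,260:350];b=cv2.imread('pics/scene0.png')[185:255,255:340]
a=cv2.resize(a,None,fx=6,fy=6,interpolation=cv2.INTER_CUBIC)[:480];b=cv2.resize(b,None,fx=6,fy=6,interpolation=cv2.INTER_CUBIC)
a=cv2.resize(a,(400,356));b=cv2.resize(b,(400,329))
a=np.vstack([a])[:329];cv2.imwrite('pics/crop1.png',cv2.convertScaleAbs(np.hstack([a,b]),alpha=2))
z=np.load('pics/top0.npz')
np.set_printoptions(linewidth=250)
o=[[dep('top',u,v,z['d'])[2]*1000 for u in range(270,330,2)] for v in range(174,240,2)]
print(np.array(o).round().astype(int))
for uv in[(280,190),(308,182),(320,226),(292,232)]: print(uv,onz('top',*uv,.01).round(4))
E
```

```text
[[  3   0  -2   3   1   0   1   1   2   5   0  -2  -2   1   1   1   0   1   1  -1  -2   0   0   2   0   1  -4   0   3   2]
 [  0   1   0   0   0  -1  -1   1  -2   1  -1   0  -1  -2   3   2  -1   1   0   3   4  -4  -2   1   1   1   2   2   0   1]
 [  1   1  -4   2  -2   1   1   2  -2   1  -1   1  65  67  67   0   2   3  -3   0  -2  -2  -1   2  -4   1   0   0   0  -1]
 [  1   3  -1   1   1   1  -1   3   2  68  67  66  67  67  63 973   1  10  10  -1   1   1   1   0  -2   0   1   3  -3   0]
 [  0   0   2   1  -2  -1   0  -1  -1  67  67  67  66  70  65  66  11  13  13  11  -1  -1  -2  -1   2  -1   0  -2   1   2]
 [  0  -2   2   0   0   0   2   0  -2  65  66  67  64  68  68  66  10  12  13   8   0  -2  -1   4  -2  -1  -2   1   0   1]
 [  2  -2   1   1   1   1   1   9   7  65  67  66  67  66  66  67  11   8  10  10  -2   2  -1   2   2  -1   2  -1   1  -4]
 [  1   3  -1  -1  10  13   8   8  13  65  67  65 113 113 113 114  12  10  11  11   8  -2   0  -1  -4   1   0   0  -2  -3]
 [  0  -4   3   1   1  14  15  11  12  12  58  69 113 114 114 111 110  12  21  10   9   1   1  -3   2   1   0   3   
[... 2404 characters left out ...]
0   7  10   7  -2   0   0  -1   1   2   1   2   3   1  -1   0]
 [  2  -2   0   0  -2  -4   1   0  -1   2   3  13  10  11  -5  -2  -5   3   1   0   0   0   0   0   1  -1  -1   2  -2   0]
 [  3   0   0   0   2   1   1  -1   1  -1  -1   0   1  -1  -4   1  -1  -1   1  -3   3  -4   1   3  -2  -1   1  -1  -4  -1]
 [  1  -1   1   0   1   2   1   0   0   3   1  -1  -1  -1  -3   3   1  -1  -3   2   0  -1   0   0   3  -1   0  -1  -1  -1]
 [  0   0   1   3   0  -4   1  -1  -3   0  -1  -1   0  -1   0  -3   2  -3   1  -1   0  -1   0  -4  -1   3   0   1  -2   0]]
(280, 190) [0.6165 0.0202 0.01  ]
(308, 182) [ 0.6379 -0.0555  0.01  ]
(320, 226) [ 0.5167 -0.0857  0.01  ]
(292, 232) [ 0.5017 -0.012   0.01  ]
```

View pics/crop1.png

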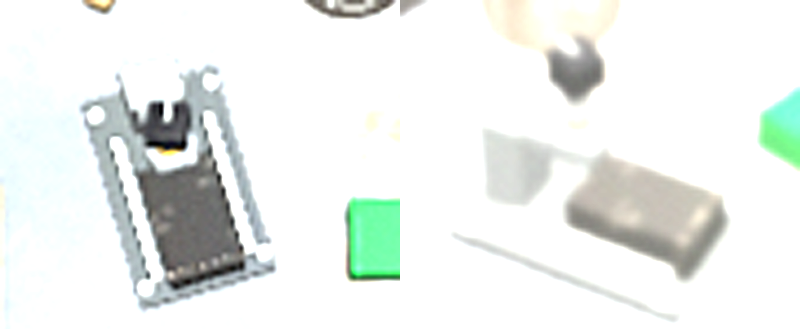

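The crop confirms it: the black block sits between the rails, the knob is above and behind it, and the green look-alike is outside the clamp at the right. Now the poses from depth.

```bash
python3 - <<'E'
from h import *
z=np.load('pics/top0.npz');d=z['d'];im=z['im']
P=np.array([[dep('top',u,v,d) for u in range(262,340)] for v in range(165,250)]);C=im[165:250,262:340]
def sel(lo,hi): return P[(P[...,2]>lo)&(P[...,2]<hi)]
def box(p,t):
    r=cv2.minAreaRect((p[:,:2]*1000).astype(np.float32)); print(t,len(p),np.round(r[0],1),np.round(r[1],1),round(r[2],1)); return r
bed=sel(.006,.080); box(bed,'bed')
k=sel(.100,.120);box(k,'knob');print(k.mean(0))
b=sel(.029,.045)
m=((P[...,2]>.028)&(P[...,2]<.045)).astype(np.uint8);m=cv2.morphologyEx(m,cv2.MORPH_OPEN,np.ones((3,3)));box(P[m>0],'block')
r=sel(.017,.025);box(r,'rails')
f=sel(.0605,.074);box(f,'arm')
m=((P[...,2]>.10)&(P[...,2]<.12))
g=im[165:250,262:340].mean(-1)
rows,cols=np.where(m);print(rows.min()+165,rows.max()+165,cols.min()+262,cols.max()+262)
for rr in range(rows.min(),rows.max()+1): print(rr+165,[int(x) for x in g[rr,cols.min()-1:cols.max()+2]])
E
```

```text
Traceback (most recent call last):
  File "h.py", line 11, in dep
    o,r=ray(n,u,v); return o+r*d[int(v),int(u)]
        ~~~^^^^^^^
  File "h.py", line 6, in ray
    p=optics.camera_params(n);K=np.array(p['intrinsics']);T=np.array(p['world_from_camera'])
ValueError: time passes only in moves, steps and waits
```

```bash
sed -i 's/^def ray/CP={}\ndef ray/; s/    p=optics.camera_params(n);K/    if n not in CP: CP[n]=optics.camera_params(n)\n    p=CP[n];K/' h.py
cat > m.py <<'E'
from h import *
z=np.load('pics/top0.npz');d=z['d'];im=z['im']
P=np.array([[dep('top',u,v,d) for u in range(262,340)] for v in range(165,250)])
def sel(lo,hi): return P[(P[...,2]>lo)&(P[...,2]<hi)]
def box(p,t):
    r=cv2.minAreaRect((p[:,:2]*1000).astype(np.float32)); print(t,len(p),np.round(r[0],1),np.round(r[1],1),round(r[2],1)); return r
box(sel(.006,.080),'bed')
k=sel(.100,.120);box(k,'knob');print(k.mean(0))
for t,lo,hi in(('block',.028,.045),('arm',.0605,.074)):
    m=((P[...,2]>lo)&(P[...,2]<hi)).astype(np.uint8);m=cv2.morphologyEx(m,cv2.MORPH_OPEN,np.ones((3,3)));box(P[m>0],t)
box(sel(.017,.025),'rails')
g=im[165:250,262:340].mean(-1)
rows,cols=np.where((P[...,2]>.10)&(P[...,2]<.12));print(rows.min()+165,rows.max()+165,cols.min()+262,cols.max()+262)
for rr in range(rows.min(),rows.max()+1): print(rr+165,[int(x) for x in g[rr,cols.min()-1:cols.max()+2]])
E
python3 m.py
```

```text
bed 1533 [592.7 -56.7] [165.4 188.4] 89.3
knob 104 [582.4 -28.8] [23.6 24. ] 80.3
[ 0.58144192 -0.02886999  0.1120943 ]
block 448 [599.9 -61.2] [ 74.7 191. ] 68.5
arm 163 [599.7 -23.5] [65.  33.3] 13.6
rails 174 [594.7 -65.6] [143.2 175.8] 88.3
187 197 292 302
187 [164, 167, 139, 118, 115, 113, 145, 136, 123, 99, 73, 90, 97]
188 [162, 150, 88, 37, 34, 22, 178, 114, 50, 43, 43, 70, 93]
189 [139, 138, 67, 22, 26, 10, 211, 124, 18, 34, 34, 50, 88]
190 [115, 119, 59, 28, 30, 15, 214, 130, 27, 38, 39, 41, 88]
191 [103, 100, 51, 33, 31, 52, 174, 104, 30, 45, 45, 30, 87]
192 [77, 74, 41, 36, 35, 52, 91, 58, 39, 46, 42, 28, 91]
193 [52, 43, 36, 35, 35, 36, 34, 38, 43, 49, 39, 39, 88]
194 [43, 42, 38, 39, 43, 41, 44, 43, 49, 48, 38, 69, 99]
195 [89, 52, 34, 38, 43, 49, 48, 51, 54, 55, 33, 108, 129]
196 [103, 72, 34, 27, 32, 38, 36, 34, 40, 42, 21, 120, 165]
197 [101, 66, 10, 2, 0, 4, 8, 8, 8, 12, 0, 116, 160]
```

```bash
cat > m2.py <<'E'
from h import *
z=np.load('pics/top0.npz');d=z['d'];im=z['im']
P=np.array([[dep('top',u,v,d) for u in range(262,334)] for v in range(165,250)])
def comp(lo,hi,t,o=2):
    m=((P[...,2]>lo)&(P[...,2]<hi)).astype(np.uint8)
    if o: m=cv2.morphologyEx(m,cv2.MORPH_OPEN,np.ones((o,o)))
    n,l,s,_=cv2.connectedComponentsWithStats(m,connectivity=4);i=1+s[1:,4].argmax();p=P[l==i]
    r=cv2.minAreaRect((p[:,:2]*1000).astype(np.float32)); print(t,len(p),np.round(r[0],1),np.round(r[1],1),round(r[2],1),'z',p[:,2].mean().round(4));return p,r
comp(.005,.080,'bed')
comp(.1,.12,'knob',0)
comp(.060,.075,'arm')
b,_=comp(.029,.045,'block')
# block edge line directions & rails
m=((P[...,2]>.016)&(P[...,2]<.025)); q=P[m]; 
for s,p in(('L',q[(q[:,1]+0.0)>np.interp(q[:,0],[.51,.61],[-.05,-.02])]),('R',q[q[:,1]<np.interp(q[:,0],[.51,.61],[-.05,-.02])])):
    v=cv2.fitLine((p[:,:2]*1000).astype(np.float32),cv2.DIST_HUBER,0,.01,.01).ravel();print(s,len(p),v.round(3),np.degrees(np.arctan2(v[1],v[0])).round(2))
g=(im.astype(int).mean(-1)); K=[(u,v,g[v,u]) for v in range(187,194) for u in range(295,301) if g[v,u]>85]
p=np.array([onz('top',u+0,v,.113)[:2]*1000 for u,v,_ in K]);v=cv2.fitLine(p.astype(np.float32),cv2.DIST_HUBER,0,.01,.01).ravel();print('index',v.round(2),np.degrees(np.arctan2(v[1],v[0])))
E
python3 m2.py
```

```text
bed 1460 [495.1 -57. ] [294.3  84.8] 16.3 z 0.0312
knob 104 [582.4 -28.8] [23.6 24. ] 80.3 z 0.1121
arm 126 [491.1 -32.4] [299.7  33.5] 5.0 z 0.076
block 448 [465.  -60.9] [238.1  50.1] 12.5 z 0.0435
L 87 [ 9.53000e-01  3.02000e-01  5.54367e+02 -8.02300e+00] 17.56
R 81 [ 9.69000e-01  2.48000e-01  5.69907e+02 -6.23700e+01] 14.33
index [ 9.8000e-01 -1.8000e-01  5.8918e+02 -3.0820e+01] -10.639048
```

```bash
sed -i 's/o=2)/o=3)/; s/,o)))/&/' m2.py; cat >> m2.py <<'E'
th=np.radians(16);R=np.array([[np.cos(th),np.sin(th)],[-np.sin(th),np.cos(th)]])
print('dims for yaw')
for lo,hi in((.007,.014),(.029,.043),(.060,.072),(.1,.12)):
  m=((P[...,2]>lo)&(P[...,2]<hi)); n,l,s,_=cv2.connectedComponentsWithStats(m.astype(np.uint8),connectivity=8)
  m=np.isin(l,[i for i in range(1,n) if s[i,4]>15])
  for t in(14,15,16,17,18):
    th=np.radians(t);R=np.array([[np.cos(th),np.sin(th)],[-np.sin(th),np.cos(th)]])
    q=P[m][:,:2]@R.T*1000; a,b=np.percentile(q,[.3,99.7],axis=0);print(lo,t,a.round(1),b.round(1),(b-a).round(1),'ctr',(R.T@((a+b)/2)).round(1))
E
python3 m2.py
```

```text
bed 1458 [572.6 -32.2] [133.   84.2] 16.1 z 0.0271
knob 104 [582.4 -28.8] [23.6 24. ] 80.3 z 0.1121
arm 122 [617.8 -18.9] [26.9 34. ] 17.9 z 0.0665
block 440 [546.5 -40.1] [69.2 46.1] 15.5 z 0.0368
L 87 [ 9.53000e-01  3.02000e-01  5.54367e+02 -8.02300e+00] 17.56
R 81 [ 9.69000e-01  2.48000e-01  5.69907e+02 -6.23700e+01] 14.33
index [ 9.8000e-01 -1.8000e-01  5.8918e+02 -3.0820e+01] -10.639048
dims for yaw
0.007 14 [ 481.2 -212.7] [ 613.3 -126.3] [132.   86.4] ctr [572. -32.]
0.007 15 [ 478.7 -221.3] [ 610.4 -136.7] [131.7  84.6] ctr [572.3 -32. ]
0.007 16 [ 475.8 -230.5] [ 607.  -146.8] [131.2  83.7] ctr [572.4 -32.1]
0.007 17 [ 472.2 -239.9] [ 603.7 -155.7] [131.5  84.2] ctr [572.3 -31.9]
0.007 18 [ 468.3 -250. ] [ 600.6 -164.5] [132.2  85.5] ctr [572.3 -32. ]
0.029 14 [ 485.8 -194.3] [ 554.8 -147.9] [69.  46.4] ctr [546.2 -40.1]
0.029 15 [ 483.  -203.1] [ 551.7 -157.1] [68.7 45.9] ctr [546.3 -40.1]
0.029 16 [ 479.7 -211.9] [ 548.7 -166.2] [69.  45.7] ctr [546.4 -40. ]
0.029 17 [ 476.2 -221.1] [ 545.4 -174.9] [69.2 46.2] ctr [546.4 -40. ]
0.029 18 [ 472.5 -230.3] [ 542.  -183.4] [69.5 47. ] ctr [546.3 -40. ]
0.06 14 [ 543.4 -184.4] [ 608.3 -151.3] [64.9 33.1] ctr [599.4 -23.6]
0.06 15 [ 540.4 -194.9] [ 605.2 -161.6] [64.8 33.2] ctr [599.4 -23.9]
0.06 16 [ 537.3 -205.2] [ 602.  -171.9] [64.7 33.3] ctr [599.5 -24.2]
0.06 17 [ 533.9 -215.5] [ 598.7 -182.1] [64.8 33.4] ctr [599.7 -24.6]
0.06 18 [ 530.3 -225.7] [ 595.2 -192.2] [64.9 33.5] ctr [599.8 -24.9]
0.1 14 [ 544.8 -182.7] [ 571.9 -155.5] [27.1 27.2] ctr [582.7 -29. ]
0.1 15 [ 541.6 -192.5] [ 568.9 -165.1] [27.3 27.3] ctr [582.6 -29. ]
0.1 16 [ 538.3 -202.2] [ 565.8 -174.7] [27.5 27.5] ctr [582.6 -29. ]
0.1 17 [ 534.9 -211.8] [ 562.5 -184.2] [27.6 27.6] ctr [582.6 -29. ]
0.1 18 [ 531.3 -221.4] [ 559.1 -193.7] [27.8 27.8] ctr [582.6 -28.9]
```

```bash
cat >> h.py <<'E'
from scipy.spatial.transform import Rotation as R_
def C(x,y,z,yaw=16.): # clamp mm -> world mm
    c,s=np.cos(np.radians(yaw)),np.sin(np.radians(yaw)); return np.array([582.8+c*x-s*y,-29.+s*x+c*y,z])
def go(p,R=None): # world mm target (+Rotation) -> shift in tool axes, rotvec
    s=monitor.read_state();R0=R_.from_quat(s['tcp_rot']); t=R0.inv().apply(np.array(p)-s['tcp_pos']*1000)
    print('shift',t.round(1),'rot',None if R is None else (R0.inv()*R).as_rotvec().round(4))
def down(yaw,tilt=0): # tool x at yaw, tool pointing down, tilt about tool y
    return R_.from_euler('z',yaw,degrees=True)*R_.from_euler('x',180,degrees=True)*R_.from_euler('y',tilt,degrees=True)
def st():
    s=monitor.read_state();R=R_.from_quat(s['tcp_rot']);z=R.apply([0,0,1]);x=R.apply([1,0,0])
    print('t',round(s['time'],2),'tcp',(s['tcp_pos']*1000).round(1),'xyaw',np.degrees(np.arctan2(x[1],x[0])).round(2),'z',z.round(3),'F',s['contact_force'].round(2),'M',s['ft_torque'].round(3),'w',round(s['grip_width']*1000,1),'q6',s['joint_pos'][5].round(3)); return s
E
python3 - <<'E'
from h import *
z=np.load('pics/top0.npz');d=z['d']
for v in(180,220,260,290,310):
    print(v,[tuple(int(x) for x in dep('top',u,v,d)*1000) for u in range(424,452,4)])
st()
go(C(-105,0,231),down(16,15)); go(C(-105,0,60),down(16,15)); go(C(-105,0,26),down(16,15)); go(C(-56.6,0,26),down(16,15))
E
```

```text
180 [(640, -371, 4), (629, -370, 40), (621, -372, 66), (612, -372, 95), (604, -372, 123), (597, -373, 144), (641, -439, 0)]
220 [(531, -364, 0), (529, -372, 7), (522, -372, 40), (516, -371, 71), (511, -372, 96), (506, -373, 120), (530, -428, 0)]
260 [(425, -355, -2), (424, -365, 0), (423, -372, 12), (420, -371, 45), (418, -372, 70), (416, -373, 96), (423, -416, 2)]
290 [(348, -348, 0), (348, -359, 0), (348, -369, 0), (348, -370, 27), (347, -372, 52), (347, -399, 1), (347, -409, 1)]
310 [(299, -344, 0), (299, -354, 0), (299, -364, 1), (299, -371, 10), (300, -371, 40), (298, -395, 0), (298, -406, -1)]
t 0.1 tcp [ 135.3 -507.   230.6] xyaw 14.94 z [-0.     0.001 -1.   ] F [ 0.52 -0.79 -0.09] M [ 0.036 -0.003  0.027] w 85.3 q6 -0.07
shift [ 4.506e+02 -3.445e+02  1.000e-01] rot [ 0.0011  0.2617 -0.0185]
shift [ 450.6 -344.3  171.1] rot [ 0.0011  0.2617 -0.0185]
shift [ 450.6 -344.2  205.1] rot [ 0.0011  0.2617 -0.0185]
shift [ 499.  -345.1  205.1] rot [ 0.0011  0.2617 -0.0185]
```

```bash
python3 -m handwheel '[{"tx":150,"ty":-115,"fingers":0},{"tx":150,"ty":-115,"fingers":0},{"tx":150,"ty":-115,"fingers":0},{"tx":150,"ty":-115,"fingers":0},{"tx":300,"ty":-230,"fingers":0},{"tx":300,"ty":-230,"ay":0.13,"fingers":0},{"tx":300,"ty":-230,"ay":0.13,"fingers":0},{"tx":300,"ty":-230,"ay":0.13,"fingers":0},{"tx":450.6,"ty":-344.4,"ay":0.262,"az":-0.0185,"fingers":0},{"tx":450.6,"ty":-344.4,"ay":0.262,"az":-0.0185,"fingers":0},{"tx":450.6,"ty":-344.4,"ay":0.262,"az":-0.0185,"fingers":0},{"tx":450.6,"ty":-344.4,"ay":0.262,"az":-0.0185,"fingers":0},{"tx":450.6,"ty":-344.4,"ay":0.262,"az":-0.0185,"fingers":0},{"tx":450.6,"ty":-344.4,"tz":100,"ay":0.262,"az":-0.0185,"fingers":0},{"tx":450.6,"ty":-344.4,"tz":171,"ay":0.262,"az":-0.0185,"fingers":0},{"tx":450.6,"ty":-344.4,"tz":171,"ay":0.262,"az":-0.0185,"fingers":0}]' 60; python3 - <<'E'
from h import *
st(); snap('scene','s1');snap('top','t1')
go(C(-105,0,60),down(16,15)); go(C(-105,0,26),down(16,15)); go(C(-90,0,26),down(16,15)); go(C(-56.6,0,26),down(16,15))
a=cv2.imread('pics/scene1.png') if 0 else cv2.imread('pics/s1.png')[170:270,240:360];b=cv2.imread('pics/t1.png')[165:265,240:360]
cv2.imwrite('pics/v1.png',cv2.resize(cv2.convertScaleAbs(np.hstack([a,b]),alpha=1.5),(800,333),interpolation=cv2.INTER_CUBIC))
E
```

```text
t 0.1 tcp [ 135.3 -507.   230.6] xyaw 14.94 z [-0.     0.001 -1.   ] F [ 0.52 -0.79 -0.09] M [ 0.036 -0.003  0.027] w 85.3 q6 -0.07
shift [ 450.6 -344.5  171.1] rot [ 0.0015  0.2617 -0.0185]
shift [ 450.6 -344.4  205.1] rot [ 0.0015  0.2617 -0.0185]
shift [ 465.6 -344.7  205.1] rot [ 0.0015  0.2617 -0.0185]
shift [ 499.  -345.3  205.1] rot [ 0.0015  0.2617 -0.0185]invalid input at $[0]: expected keys ax, ay, az, tx, ty, tz, fingers
```

View pics/v1.png

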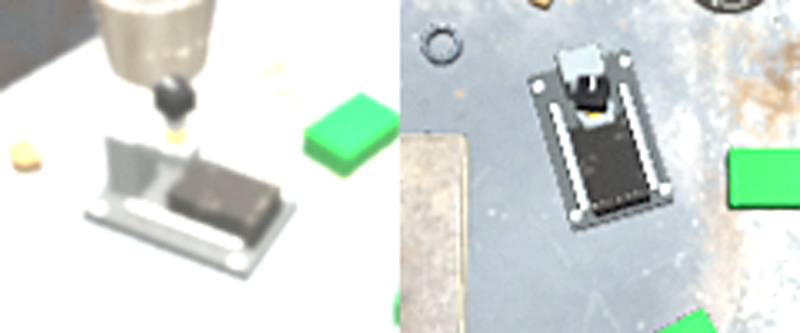

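The call was refused because every row needs all seven keys, so nothing moved. The picture shows the same scene as before. I'll retype the rows with all keys.

```bash
python3 -m handwheel '[{"ax":0,"ay":0,"az":0,"tx":150,"ty":-115,"tz":0,"fingers":0},{"ax":0,"ay":0,"az":0,"tx":150,"ty":-115,"tz":0,"fingers":0},{"ax":0,"ay":0,"az":0,"tx":150,"ty":-115,"tz":0,"fingers":0},{"ax":0,"ay":0,"az":0,"tx":150,"ty":-115,"tz":0,"fingers":0},{"ax":0,"ay":0,"az":0,"tx":300,"ty":-230,"tz":0,"fingers":0},{"ax":0,"ay":0.13,"az":0,"tx":300,"ty":-230,"tz":0,"fingers":0},{"ax":0,"ay":0.13,"az":0,"tx":300,"ty":-230,"tz":0,"fingers":0},{"ax":0,"ay":0.13,"az":0,"tx":300,"ty":-230,"tz":0,"fingers":0},{"ax":0,"ay":0.262,"az":-0.018,"tx":450.6,"ty":-344.5,"tz":0,"fingers":0},{"ax":0,"ay":0.262,"az":-0.018,"tx":450.6,"ty":-344.5,"tz":0,"fingers":0},{"ax":0,"ay":0.262,"az":-0.018,"tx":450.6,"ty":-344.5,"tz":0,"fingers":0},{"ax":0,"ay":0.262,"az":-0.018,"tx":450.6,"ty":-344.5,"tz":0,"fingers":0},{"ax":0,"ay":0.262,"az":-0.018,"tx":450.6,"ty":-344.5,"tz":0,"fingers":0},{"ax":0,"ay":0.262,"az":-0.018,"tx":450.6,"ty":-344.5,"tz":100,"fingers":0},{"ax":0,"ay":0.262,"az":-0.018,"tx":450.6,"ty":-344.5,"tz":171,"fingers":0},{"ax":0,"ay":0.262,"az":-0.018,"tx":450.6,"ty":-344.5,"tz":171,"fingers":0},{"ax":0,"ay":0.262,"az":-0.018,"tx":450.6,"ty":-344.5,"tz":171,"fingers":0}]' 60; python3 - <<'E'
from h import *
st(); go(C(-105,0,60),down(16,15)); go(C(-105,0,26),down(16,15)); go(C(-90,0,26),down(16,15)); go(C(-56.6,0,26),down(16,15))
E
```

```text
time: 1.9
tcp_pos: [0.4786, -0.058, 0.0549]
tcp_rot: [0.982, 0.137, 0.126, -0.018]
contact_force: [1.0, -0.2, -0.0]
grip_width: 0.0002
t 1.9 tcp [478.6 -58.   54.9] xyaw 15.92 z [ 0.242  0.07  -0.968] F [ 1.01 -0.21 -0.03] M [0.008 0.106 0.013] w 0.2 q6 0.962
shift [ 4.4  0.8 -4.1] rot [-0.001   0.0068 -0.0014]
shift [-4.2  0.9 28.8] rot [-0.001   0.0068 -0.0014]
shift [10.3  0.8 32.6] rot [-0.001   0.0068 -0.0014]
shift [42.6  0.8 41. ] rot [-0.001   0.0068 -0.0014]
```

```bash
python3 -m handwheel '[{"ax":0,"ay":0,"az":0,"tx":-4.3,"ty":0,"tz":16.5,"fingers":0},{"ax":0,"ay":0,"az":0,"tx":-8.6,"ty":0,"tz":31,"fingers":0},{"ax":0,"ay":0,"az":0,"tx":-8.6,"ty":0,"tz":31,"fingers":0},{"ax":0,"ay":0,"az":0,"tx":-8.6,"ty":0,"tz":31,"fingers":0}]'; python3 - <<'E'
from h import *
st(); go(C(-90,0,26),down(16,15)); go(C(-56.6,0,26),down(16,15))
E
```

```text
time: 2.3
tcp_pos: [0.4816, -0.0588, 0.0284]
tcp_rot: [0.982, 0.138, 0.129, -0.017]
contact_force: [-0.0, 0.2, 0.3]
grip_width: 0.0004
t 2.3 tcp [481.6 -58.8  28.4] xyaw 15.97 z [ 0.25   0.069 -0.966] F [-0.04  0.19  0.29] M [0.014 0.169 0.024] w 0.4 q6 0.95
shift [14.3 -0.8  6.4] rot [ 0.0027  0.     -0.0006]
shift [46.6 -0.8 15. ] rot [ 0.0027  0.     -0.0006]
```

```bash
python3 -m handwheel '[{"ax":0,"ay":0,"az":0,"tx":10,"ty":-0.8,"tz":3,"fingers":0},{"ax":0,"ay":0,"az":0,"tx":15,"ty":-0.8,"tz":4.5,"fingers":0},{"ax":0,"ay":0,"az":0,"tx":20,"ty":-0.8,"tz":6,"fingers":0},{"ax":0,"ay":0,"az":0,"tx":25,"ty":-0.8,"tz":7.5,"fingers":0},{"ax":0,"ay":0,"az":0,"tx":30,"ty":-0.8,"tz":9,"fingers":0},{"ax":0,"ay":0,"az":0,"tx":34,"ty":-0.8,"tz":10,"fingers":0},{"ax":0,"ay":0,"az":0,"tx":38,"ty":-0.8,"tz":11,"fingers":0},{"ax":0,"ay":0,"az":0,"tx":41,"ty":-0.8,"tz":12,"fingers":0},{"ax":0,"ay":0,"az":0,"tx":41,"ty":-0.8,"tz":12,"fingers":0}]'; python3 - <<'E'
from h import *
st(); go(C(-56.6,0,27),down(16,15))
E
```

```text
time: 3.2
tcp_pos: [0.5228, -0.0458, 0.0271]
tcp_rot: [0.982, 0.138, 0.13, -0.017]
contact_force: [-0.4, -0.9, 0.3]
grip_width: 0.0001
t 3.2 tcp [522.8 -45.8  27.1] xyaw 16.01 z [ 0.25   0.069 -0.966] F [-0.37 -0.95  0.27] M [-0.03   0.126 -0.004] w 0.1 q6 1.006
shift [5.4 0.4 1.6] rot [ 0.0025 -0.0003  0.0001]
```

```bash
for i in 1; do python3 -m handwheel '[{"ax":0,"ay":0,"az":0,"tx":1.5,"ty":0,"tz":0.4,"fingers":0},{"ax":0,"ay":0,"az":0,"tx":3,"ty":0,"tz":0.8,"fingers":0},{"ax":0,"ay":0,"az":0,"tx":3,"ty":0,"tz":0.8,"fingers":0}]'; python3 -m handwheel '[{"ax":0,"ay":0,"az":0,"tx":1,"ty":0,"tz":0.25,"fingers":0},{"ax":0,"ay":0,"az":0,"tx":1.5,"ty":0,"tz":0.4,"fingers":0},{"ax":0,"ay":0,"az":0,"tx":1.5,"ty":0,"tz":0.4,"fingers":0}]'; done; python3 - <<'E'
from h import *
st(); go(C(-56.6,0,27),down(16,15))
snap('top','t2');snap('scene','s2')
a=cv2.imread('pics/s2.png')[170:270,240:360];b=cv2.imread('pics/t2.png')[165:265,240:360]
cv2.imwrite('pics/v2.png',cv2.resize(cv2.convertScaleAbs(np.hstack([a,b]),alpha=1.3),(800,333),interpolation=cv2.INTER_CUBIC))
E
```

```text
time: 3.5
tcp_pos: [0.5256, -0.045, 0.0272]
tcp_rot: [0.982, 0.138, 0.13, -0.017]
contact_force: [0.9, -0.0, 0.6]
grip_width: -0.0002
time: 3.8
tcp_pos: [0.527, -0.0446, 0.0271]
tcp_rot: [0.982, 0.138, 0.13, -0.017]
contact_force: [-0.6, -0.1, 0.6]
grip_width: 0.0001
t 3.8 tcp [527.  -44.6  27.1] xyaw 16.0 z [ 0.25   0.069 -0.966] F [-0.63 -0.06  0.61] M [-0.027  0.189  0.027] w 0.1 q6 1.011
shift [1.2 0.4 0.5] rot [ 0.0025 -0.0002  0.    ]
```

View pics/v2.png

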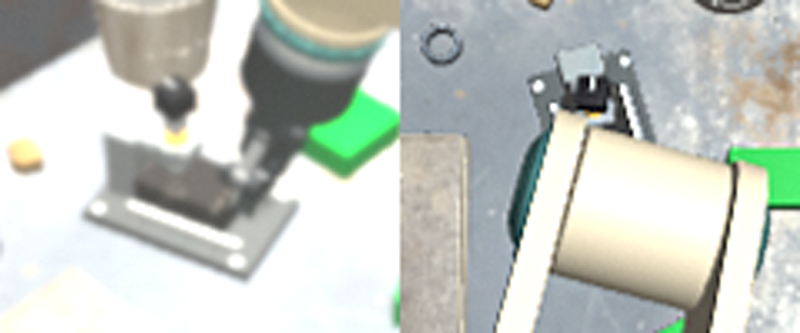

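In the left half the fingertip is at the block's front end and the block is well under the screw. There's no stop force yet, so I keep pushing gently.

```bash
for i in 1 2 3 4; do python3 -m handwheel '[{"ax":0,"ay":0,"az":0,"tx":1,"ty":0,"tz":0.25,"fingers":0},{"ax":0,"ay":0,"az":0,"tx":1,"ty":0,"tz":0.25,"fingers":0}]' | egrep 'tcp_pos|contact'; done; python3 -c "
from h import *
st()"
```

```text
tcp_pos: [0.5276, -0.0444, 0.027]
contact_force: [-3.6, -0.6, 2.2]
tcp_pos: [0.5278, -0.0444, 0.0269]
contact_force: [-11.3, -3.8, 6.8]
tcp_pos: [0.528, -0.0444, 0.0269]
contact_force: [-18.8, -4.7, 12.8]
tcp_pos: [0.5281, -0.0444, 0.0268]
contact_force: [-25.4, -5.6, 18.0]
t 4.7 tcp [528.1 -44.4  26.8] xyaw 16.02 z [ 0.242  0.068 -0.968] F [-25.37  -5.64  18.04] M [-0.762  3.386  0.042] w -0.2 q6 1.016
```

The stop is felt at TCP clamp x ≈ -56.8 (expected -56.6), so the block is home. I'll back off, rise and stand upright.

```bash
python3 -m handwheel '[{"ax":0,"ay":0,"az":0,"tx":-10,"ty":0,"tz":-2.7,"fingers":0},{"ax":0,"ay":0,"az":0,"tx":-40,"ty":0,"tz":-10.7,"fingers":0},{"ax":0,"ay":-0.13,"az":0,"tx":-20,"ty":0,"tz":-60,"fingers":0.6},{"ax":0,"ay":-0.26,"az":0,"tx":-5,"ty":0,"tz":-110,"fingers":0.8},{"ax":0,"ay":-0.26,"az":0,"tx":-5,"ty":0,"tz":-130,"fingers":0.8},{"ax":0,"ay":-0.26,"az":0,"tx":-5,"ty":0,"tz":-130,"fingers":0.8},{"ax":0,"ay":-0.26,"az":0,"tx":-5,"ty":0,"tz":-130,"fingers":0.8}]'; python3 - <<'E'
from h import *
st(); im,d=snap('top','t3'); snap('scene','s3')
go([582.8,-29.,150],down(170))
E
```

```text
time: 5.4
tcp_pos: [0.4942, -0.0537, 0.1518]
tcp_rot: [0.99, 0.139, 0.002, 0.001]
contact_force: [0.0, 0.8, -0.3]
grip_width: 0.0685
t 5.4 tcp [494.2 -53.7 151.8] xyaw 15.98 z [ 0.004 -0.002 -1.   ] F [ 0.03  0.85 -0.28] M [ 0.043  0.025 -0.001] w 68.5 q6 1.11
shift [92.9  0.9  0.1] rot [ 9.0000e-04  1.7000e-03 -2.6885e+00]
```

```bash
python3 -m handwheel '[{"ax":0,"ay":0,"az":-0.15,"tx":45,"ty":0.5,"tz":0,"fingers":0.7},{"ax":0,"ay":0,"az":-0.30,"tx":92.9,"ty":0.9,"tz":0,"fingers":0.7},{"ax":0,"ay":0,"az":-0.45,"tx":92.9,"ty":0.9,"tz":0,"fingers":0.7},{"ax":0,"ay":0,"az":-0.60,"tx":92.9,"ty":0.9,"tz":0,"fingers":0.7},{"ax":0,"ay":0,"az":-0.75,"tx":92.9,"ty":0.9,"tz":0,"fingers":0.7},{"ax":0,"ay":0,"az":-0.9,"tx":92.9,"ty":0.9,"tz":0,"fingers":0.7},{"ax":0,"ay":0,"az":-1.05,"tx":92.9,"ty":0.9,"tz":0,"fingers":0.7},{"ax":0,"ay":0,"az":-1.2,"tx":92.9,"ty":0.9,"tz":0,"fingers":0.7},{"ax":0,"ay":0,"az":-1.35,"tx":92.9,"ty":0.9,"tz":0,"fingers":0.7},{"ax":0,"ay":0,"az":-1.5,"tx":92.9,"ty":0.9,"tz":0,"fingers":0.7},{"ax":0,"ay":0,"az":-1.65,"tx":92.9,"ty":0.9,"tz":0,"fingers":0.7},{"ax":0,"ay":0,"az":-1.8,"tx":92.9,"ty":0.9,"tz":0,"fingers":0.7},{"ax":0,"ay":0,"az":-1.95,"tx":92.9,"ty":0.9,"tz":0,"fingers":0.7},{"ax":0,"ay":0,"az":-2.1,"tx":92.9,"ty":0.9,"tz":0,"fingers":0.7},{"ax":0,"ay":0,"az":-2.25,"tx":92.9,"ty":0.9,"tz":0,"fingers":0.7},{"ax":0,"ay":0,"az":-2.4,"tx":92.9,"ty":0.9,"tz":0,"fingers":0.7},{"ax":0,"ay":0,"az":-2.55,"tx":92.9,"ty":0.9,"tz":0,"fingers":0.7},{"ax":0,"ay":0,"az":-2.689,"tx":92.9,"ty":0.9,"tz":0,"fingers":0.7},{"ax":0,"ay":0,"az":-2.689,"tx":92.9,"ty":0.9,"tz":0,"fingers":0.7},{"ax":0,"ay":0,"az":-2.689,"tx":92.9,"ty":0.9,"tz":0,"fingers":0.7}]'; python3 - <<'E'
from h import *
st(); go([582.8,-29.,87],down(170))
z=np.load('pics/t3.npz');im,d=z['im'],z['d']
P=np.array([[dep('top',u,v,d) for u in range(285,310)] for v in range(180,204)]);m=(P[...,2]>.1)&(P[...,2]<.12)
if m.sum()>20: 
    r=cv2.minAreaRect((P[m][:,:2]*1000).astype(np.float32));print('knob',m.sum(),r,P[m][:,2].mean())
E
```

```text
time: 7.5
tcp_pos: [0.583, -0.0291, 0.1505]
tcp_rot: [0.089, 0.996, -0.001, 0.0]
contact_force: [0.2, 0.4, -0.5]
grip_width: 0.0597
t 7.5 tcp [583.  -29.1 150.5] xyaw 169.81 z [ 0.001 -0.001 -1.   ] F [ 0.16  0.36 -0.52] M [-0.07  -0.014  0.001] w 59.7 q6 -1.505
shift [ 0.2  0.2 63.5] rot [-0.0013  0.001  -0.0033]
```

```bash
python3 -m handwheel '[{"ax":0,"ay":0,"az":0,"tx":0,"ty":0,"tz":30,"fingers":0.7},{"ax":0,"ay":0,"az":0,"tx":0,"ty":0,"tz":63,"fingers":0.7},{"ax":0,"ay":0,"az":0,"tx":0,"ty":0,"tz":63,"fingers":0.7},{"ax":0,"ay":0,"az":0,"tx":0,"ty":0,"tz":63,"fingers":0.7}]'; python3 -c "
from h import *
st()"; python3 -m handwheel '[{"ax":0,"ay":0,"az":0,"tx":0,"ty":0,"tz":0,"fingers":0.1},{"ax":0,"ay":0,"az":0,"tx":0,"ty":0,"tz":0,"fingers":0.1},{"ax":0,"ay":0,"az":0,"tx":0,"ty":0,"tz":0,"fingers":0.1},{"ax":0,"ay":0,"az":0,"tx":0,"ty":0,"tz":0,"fingers":0.1},{"ax":0,"ay":0,"az":0,"tx":0,"ty":0,"tz":0,"fingers":0.1},{"ax":0,"ay":0,"az":0,"tx":0,"ty":0,"tz":0,"fingers":0.1},{"ax":0,"ay":0,"az":0,"tx":0,"ty":0,"tz":0,"fingers":0.1},{"ax":0,"ay":0,"az":0,"tx":0,"ty":0,"tz":0,"fingers":0.1}]' 50; python3 -c "
from h import *
st()
snap('scene','s4');a=cv2.imread('pics/s4.png')[150:270,230:370];cv2.imwrite('pics/v4.png',cv2.resize(cv2.convertScaleAbs(a,alpha=1.2),(700,600),interpolation=cv2.INTER_CUBIC))
for i in range(6): st()"
```

```text
time: 7.9
tcp_pos: [0.5833, -0.0292, 0.0887]
tcp_rot: [0.088, 0.996, -0.001, 0.001]
contact_force: [-0.3, 0.6, 0.5]
grip_width: 0.0597
t 7.9 tcp [583.3 -29.2  88.7] xyaw 169.93 z [ 0.001 -0.002 -1.   ] F [-0.25  0.55  0.52] M [ 0.052  0.028 -0.051] w 59.7 q6 -1.507
time: 8.7
tcp_pos: [0.5844, -0.031, 0.0912]
tcp_rot: [0.088, 0.996, -0.002, 0.003]
contact_force: [-3.7, -6.9, 5.5]
grip_width: 0.0236
t 8.7 tcp [584.4 -31.   91.2] xyaw 169.96 z [ 0.006 -0.005 -1.   ] F [-3.72 -6.87  5.45] M [-1.059  0.436  0.108] w 23.6 q6 -1.509
t 8.75 tcp [584.4 -31.   91.2] xyaw 169.95 z [ 0.006 -0.005 -1.   ] F [-2.52 -6.29  5.78] M [-1.055  0.48   0.056] w 23.6 q6 -1.509
t 8.75 tcp [584.4 -31.   91.2] xyaw 169.95 z [ 0.006 -0.005 -1.   ] F [-2.52 -6.29  5.78] M [-1.055  0.48   0.056] w 23.6 q6 -1.509
t 8.75 tcp [584.4 -31.   91.2] xyaw 169.95 z [ 0.006 -0.005 -1.   ] F [-2.52 -6.29  5.78] M [-1.055  0.48   0.056] w 23.6 q6 -1.509
t 8.75 tcp [584.4 -31.   91.2] xyaw 169.95 z [ 0.006 -0.005 -1.   ] F [-2.52 -6.29  5.78] M [-1.055  0.48   0.056] w 23.6 q6 -1.509
t 8.75 tcp [584.4 -31.   91.2] xyaw 169.95 z [ 0.006 -0.005 -1.   ] F [-2.52 -6.29  5.78] M [-1.055  0.48   0.056] w 23.6 q6 -1.509
t 8.75 tcp [584.4 -31.   91.2] xyaw 169.95 z [ 0.006 -0.005 -1.   ] F [-2.52 -6.29  5.78] M [-1.055  0.48   0.056] w 23.6 q6 -1.509
```

View pics/v4.png

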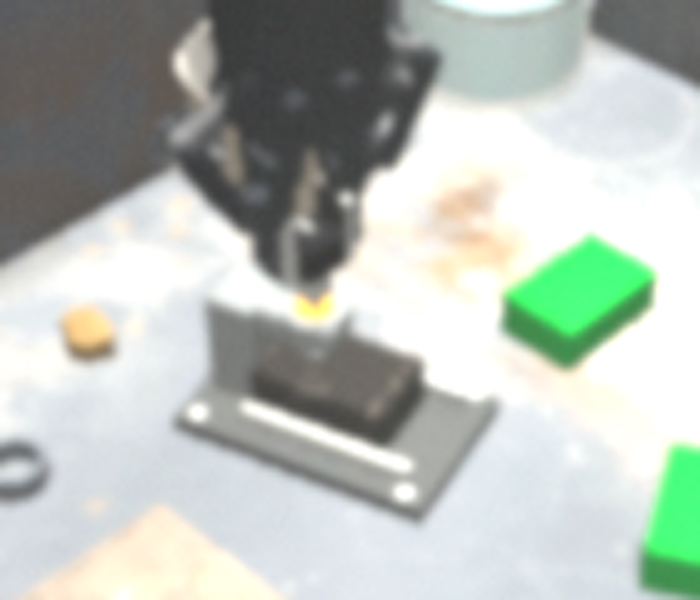

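The picture shows the knob held, the screw above the block, and the block home against the post. I'll relieve the side load, using the measured offset of about 2 mm, before turning.

```bash
python3 -m handwheel '[{"ax":0,"ay":0,"az":0,"tx":0.2,"ty":-1,"tz":-1.5,"fingers":0.1},{"ax":0,"ay":0,"az":0,"tx":0.2,"ty":-1.9,"tz":-2.5,"fingers":0.1},{"ax":0,"ay":0,"az":0,"tx":0.2,"ty":-1.9,"tz":-2.5,"fingers":0.1},{"ax":0,"ay":0,"az":0,"tx":0.2,"ty":-1.9,"tz":-2.5,"fingers":0.1}]' 60; python3 -c "
from h import *
st()"
```

```text
time: 9.15
tcp_pos: [0.584, -0.0312, 0.0915]
tcp_rot: [0.087, 0.996, -0.001, 0.003]
contact_force: [5.4, -2.4, -4.7]
grip_width: 0.0234
t 9.15 tcp [584.  -31.2  91.5] xyaw 170.02 z [ 0.005 -0.002 -1.   ] F [ 5.38 -2.36 -4.69] M [-0.265 -1.033  0.046] w 23.4 q6 -1.512
```

```bash
python3 -m handwheel '[{"ax":0,"ay":0,"az":0,"tx":-0.4,"ty":-0.7,"tz":1.2,"fingers":0.1},{"ax":0,"ay":0,"az":0,"tx":-0.4,"ty":-0.7,"tz":1.2,"fingers":0.1},{"ax":0,"ay":0,"az":0,"tx":-0.4,"ty":-0.7,"tz":1.2,"fingers":0.1}]' 60; python3 -c "
from h import *
st()"
python3 -m handwheel '[{"ax":0,"ay":0,"az":0.05,"tx":0,"ty":0,"tz":0.1,"fingers":0.1},{"ax":0,"ay":0,"az":0.1,"tx":0,"ty":0,"tz":0.25,"fingers":0.1},{"ax":0,"ay":0,"az":0.15,"tx":0,"ty":0,"tz":0.4,"fingers":0.1},{"ax":0,"ay":0,"az":0.2,"tx":0,"ty":0,"tz":0.5,"fingers":0.1}]' 60; python3 -c "
from h import *
st()"
python3 -m handwheel '[{"ax":0,"ay":0,"az":0.05,"tx":0,"ty":0,"tz":0.1,"fingers":0.1},{"ax":0,"ay":0,"az":0.1,"tx":0,"ty":0,"tz":0.25,"fingers":0.1},{"ax":0,"ay":0,"az":0.15,"tx":0,"ty":0,"tz":0.4,"fingers":0.1},{"ax":0,"ay":0,"az":0.2,"tx":0,"ty":0,"tz":0.5,"fingers":0.1}]' 60; python3 -c "
from h import *
st()"
```

```text
time: 9.45
tcp_pos: [0.5842, -0.0314, 0.0913]
tcp_rot: [0.087, 0.996, -0.0, 0.003]
contact_force: [2.5, 0.8, 4.7]
grip_width: 0.0234
t 9.45 tcp [584.2 -31.4  91.3] xyaw 170.04 z [ 0.005 -0.001 -1.   ] F [2.48 0.8  4.66] M [ 0.399 -0.545  0.015] w 23.4 q6 -1.513
time: 9.85
tcp_pos: [0.5841, -0.0318, 0.0908]
tcp_rot: [0.187, 0.982, -0.001, 0.003]
contact_force: [1.5, -0.6, 5.5]
grip_width: 0.0233
t 9.85 tcp [584.1 -31.8  90.8] xyaw 158.47 z [ 0.005 -0.002 -1.   ] F [ 1.48 -0.57  5.47] M [ 0.041 -0.433  0.142] w 23.3 q6 -1.312
time: 10.25
tcp_pos: [0.584, -0.0322, 0.0903]
tcp_rot: [0.284, 0.959, -0.001, 0.003]
contact_force: [0.5, -1.6, 6.6]
grip_width: 0.0237
t 10.25 tcp [584.  -32.2  90.3] xyaw 146.99 z [ 0.005 -0.003 -1.   ] F [ 0.54 -1.58  6.56] M [-0.212 -0.241  0.171] w 23.7 q6 -1.111
```

Drag reads about 0.15 N m, as described. The TCP drift says the tool axis sits about 2 mm off the knob's axis along the pads, so I'll re-centre with a quick regrip.

```bash
python3 -m handwheel '[{"ax":0,"ay":0,"az":0,"tx":0,"ty":0,"tz":0,"fingers":0.45},{"ax":0,"ay":0,"az":0,"tx":0,"ty":0,"tz":0,"fingers":0.45},{"ax":0,"ay":0,"az":0,"tx":0,"ty":0,"tz":0,"fingers":0.45}]' 60; python3 -c "
from h import *
st();go([582.2,-31.1,90.5],down(147))"
```

```text
time: 10.55
tcp_pos: [0.5828, -0.0317, 0.0883]
tcp_rot: [0.283, 0.959, -0.001, 0.001]
contact_force: [0.1, 0.2, -0.3]
grip_width: 0.038
t 10.55 tcp [582.8 -31.7  88.3] xyaw 147.16 z [ 0.001 -0.002 -1.   ] F [ 0.1   0.25 -0.29] M [ 0.064  0.045 -0.024] w 38.0 q6 -1.114
shift [ 0.8  0.2 -2.2] rot [-0.001   0.0015  0.0029]
```

```bash
python3 -m handwheel '[{"ax":0,"ay":0,"az":0,"tx":0.8,"ty":0.2,"tz":-1,"fingers":0.45},{"ax":0,"ay":0,"az":0,"tx":0.8,"ty":0.2,"tz":-1,"fingers":0.45},{"ax":0,"ay":0,"az":0,"tx":0.8,"ty":0.2,"tz":-1,"fingers":0.1},{"ax":0,"ay":0,"az":0,"tx":0.8,"ty":0.2,"tz":-1,"fingers":0.1},{"ax":0,"ay":0,"az":0,"tx":0.8,"ty":0.2,"tz":-1,"fingers":0.1},{"ax":0,"ay":0,"az":0,"tx":0.8,"ty":0.2,"tz":-1,"fingers":0.1},{"ax":0,"ay":0,"az":0,"tx":0.8,"ty":0.2,"tz":-1,"fingers":0.1}]' 60; python3 -c "
from h import *
st()"
python3 -m handwheel '[{"ax":0,"ay":0,"az":0.05,"tx":0,"ty":0,"tz":0,"fingers":0.1},{"ax":0,"ay":0,"az":0.1,"tx":0,"ty":0,"tz":0,"fingers":0.1},{"ax":0,"ay":0,"az":0.15,"tx":0,"ty":0,"tz":0,"fingers":0.1},{"ax":0,"ay":0,"az":0.2,"tx":0,"ty":0,"tz":0.2,"fingers":0.1}]' 60; python3 -c "
from h import *
st()"
```

```text
time: 11.25
tcp_pos: [0.5826, -0.0315, 0.0902]
tcp_rot: [0.283, 0.959, -0.001, 0.001]
contact_force: [-3.4, -3.0, 4.7]
grip_width: 0.0227
t 11.25 tcp [582.6 -31.5  90.2] xyaw 147.1 z [ 0.002 -0.002 -1.   ] F [-3.39 -3.04  4.69] M [-0.466  0.817  0.029] w 22.7 q6 -1.113
time: 11.65
tcp_pos: [0.5825, -0.0315, 0.0897]
tcp_rot: [0.378, 0.926, -0.001, 0.001]
contact_force: [-5.1, -2.7, 3.3]
grip_width: 0.0232
t 11.65 tcp [582.5 -31.5  89.7] xyaw 135.53 z [ 0.002 -0.002 -1.   ] F [-5.05 -2.68  3.26] M [-0.511  0.773  0.115] w 23.2 q6 -0.911
```

```bash
cat > f.py <<'E'
from h import *
s=monitor.read_state();x=R_.from_quat(s['tcp_rot']).apply([1,0,0]);y=np.degrees(np.arctan2(x[1],x[0]))
print('t %.2f knob %.3f Mz %.3f F %s tcp %s w %.1f q6 %.2f'%(s['time'],np.radians((196-y)%360),s['ft_torque'][2],s['contact_force'].round(1),(s['tcp_pos']*1000).round(1),s['grip_width']*1e3,s['joint_pos'][5]))
E
for i in 1 2 3 4 5 6; do python3 -m handwheel '[{"ax":0,"ay":0,"az":0.04,"tx":0,"ty":0,"tz":0.1,"fingers":0.1},{"ax":0,"ay":0,"az":0.08,"tx":0,"ty":0,"tz":0.2,"fingers":0.1}]' >/dev/null; python3 f.py; done
```

```text
t 11.85 knob 1.135 Mz 0.146 F [-4.5 -3.4  2.9] tcp [582.5 -31.5  89.5] w 23.6 q6 -0.83
t 12.05 knob 1.215 Mz 0.152 F [-4.4 -3.6  3.9] tcp [582.4 -31.6  89.4] w 23.0 q6 -0.75
t 12.25 knob 1.295 Mz 0.081 F [-3.8 -3.5  3.9] tcp [582.4 -31.6  89.2] w 23.5 q6 -0.67
t 12.45 knob 1.375 Mz 0.115 F [-5.  -3.   5.1] tcp [582.4 -31.6  89. ] w 23.3 q6 -0.59
t 12.65 knob 1.455 Mz 0.141 F [-5.  -3.6  4.4] tcp [582.3 -31.6  88.8] w 23.2 q6 -0.51
t 12.85 knob 1.535 Mz 0.170 F [-6.5 -3.4  5. ] tcp [582.3 -31.6  88.6] w 23.3 q6 -0.43
```

```bash
python3 -m handwheel '[{"ax":0,"ay":0,"az":0.04,"tx":-0.2,"ty":-0.6,"tz":0.1,"fingers":0.1}]' >/dev/null; python3 f.py
for i in 1 2 3 4 5 6 7 8 9; do python3 -m handwheel '[{"ax":0,"ay":0,"az":0.04,"tx":0,"ty":0,"tz":0.1,"fingers":0.1}]' >/dev/null; python3 f.py; done
```

```text
t 12.95 knob 1.575 Mz 0.114 F [-1.6 -1.6  2.3] tcp [582.1 -31.7  88.5] w 22.9 q6 -0.39
t 13.05 knob 1.615 Mz 0.113 F [-3.4 -2.4  4.1] tcp [582.2 -31.7  88.4] w 23.0 q6 -0.35
t 13.15 knob 1.655 Mz 0.176 F [-3.5 -2.3  4. ] tcp [582.1 -31.7  88.3] w 23.1 q6 -0.31
t 13.25 knob 1.695 Mz 0.183 F [-3.3 -2.3  3.1] tcp [582.1 -31.7  88.2] w 22.8 q6 -0.27
t 13.35 knob 1.735 Mz 0.134 F [-4.1 -2.9  4.3] tcp [582.1 -31.7  88.1] w 23.1 q6 -0.23
t 13.45 knob 1.775 Mz 0.102 F [-3.9 -2.2  4.1] tcp [582.1 -31.7  88. ] w 22.8 q6 -0.19
t 13.55 knob 1.815 Mz 0.141 F [-5.2 -2.7  4.1] tcp [582.  -31.7  87.9] w 23.6 q6 -0.15
t 13.65 knob 1.855 Mz 0.136 F [-4.6 -3.4  4.6] tcp [582.  -31.8  87.8] w 23.0 q6 -0.11
t 13.75 knob 1.895 Mz 0.137 F [-5.  -1.9  3.7] tcp [582.  -31.7  87.7] w 22.7 q6 -0.07
t 13.85 knob 1.935 Mz 0.154 F [-5.2 -1.9  3.8] tcp [582.  -31.7  87.6] w 23.2 q6 -0.03
```

```bash
for i in 1 2 3 4 5 6 7 8 9 10 11 12; do python3 -m handwheel '[{"ax":0,"ay":0,"az":0.04,"tx":0,"ty":0,"tz":0.1,"fingers":0.1}]' >/dev/null; python3 f.py; done
```

```text
t 13.95 knob 1.975 Mz 0.157 F [-4.6 -3.   3.6] tcp [582.  -31.8  87.5] w 23.5 q6 0.01
t 14.05 knob 2.015 Mz 0.110 F [-4.1 -1.8  4.3] tcp [582.  -31.7  87.4] w 22.8 q6 0.05
t 14.15 knob 2.055 Mz 0.094 F [-5.5 -2.3  4.7] tcp [582.  -31.7  87.3] w 23.4 q6 0.09
t 14.25 knob 2.095 Mz 0.168 F [-4.9 -2.5  3.6] tcp [581.9 -31.7  87.2] w 23.1 q6 0.13
t 14.35 knob 2.135 Mz 0.099 F [-5.8 -1.5  3.6] tcp [581.9 -31.7  87.2] w 22.9 q6 0.17
t 14.45 knob 2.175 Mz 0.144 F [-4.  -1.4  5. ] tcp [581.9 -31.7  87. ] w 23.2 q6 0.21
t 14.55 knob 2.215 Mz 0.109 F [-5.9 -2.4  4.4] tcp [581.9 -31.7  87. ] w 23.5 q6 0.25
t 14.65 knob 2.255 Mz 0.111 F [-6.  -2.4  4.5] tcp [581.9 -31.7  86.8] w 23.1 q6 0.29
t 14.75 knob 2.295 Mz 0.202 F [-6.7 -1.4  5. ] tcp [581.8 -31.7  86.7] w 23.3 q6 0.33
t 14.85 knob 2.335 Mz 0.113 F [-5.7 -1.7  5. ] tcp [581.8 -31.7  86.7] w 23.0 q6 0.37
t 14.95 knob 2.375 Mz 0.111 F [-6.  -2.4  4.5] tcp [581.8 -31.7  86.5] w 23.0 q6 0.41
t 15.05 knob 2.415 Mz 0.182 F [-6.1 -1.5  5.2] tcp [581.8 -31.7  86.5] w 23.3 q6 0.45
```

```bash
python3 -m handwheel '[{"ax":0,"ay":0,"az":0.04,"tx":-0.5,"ty":-0.5,"tz":-0.2,"fingers":0.1}]' >/dev/null; python3 f.py
for i in 1 2 3 4 5 6 7 8 9; do python3 -m handwheel '[{"ax":0,"ay":0,"az":0.04,"tx":0,"ty":0,"tz":0.1,"fingers":0.1}]' >/dev/null; python3 f.py; done
```

```text
t 15.15 knob 2.455 Mz 0.143 F [-1.7 -2.   0.7] tcp [581.5 -31.8  86.5] w 23.5 q6 0.49
t 15.25 knob 2.495 Mz 0.161 F [-3.1 -1.4  3.3] tcp [581.6 -31.7  86.4] w 23.2 q6 0.53
t 15.35 knob 2.535 Mz 0.243 F [-3.2 -0.9  3.2] tcp [581.6 -31.7  86.4] w 23.2 q6 0.57
t 15.45 knob 2.575 Mz 0.200 F [-3.4 -2.   4.4] tcp [581.5 -31.7  86.4] w 22.8 q6 0.61
t 15.55 knob 2.615 Mz 0.210 F [-3.9 -1.   4.4] tcp [581.6 -31.7  86.3] w 22.8 q6 0.65
t 15.65 knob 2.655 Mz 0.217 F [-3.5 -1.6  5.3] tcp [581.5 -31.6  86.3] w 23.1 q6 0.69
t 15.75 knob 2.694 Mz 0.255 F [-4.2 -0.8  5.3] tcp [581.5 -31.6  86.2] w 23.2 q6 0.73
t 15.85 knob 2.734 Mz 0.225 F [-4.9 -0.8  6.3] tcp [581.5 -31.6  86.2] w 23.2 q6 0.77
t 15.95 knob 2.774 Mz 0.245 F [-5.2 -0.7  5.8] tcp [581.5 -31.6  86.2] w 22.7 q6 0.81
t 16.05 knob 2.814 Mz 0.283 F [-4.8 -1.2  4.7] tcp [581.5 -31.6  86.1] w 23.4 q6 0.85
```

The bite is clear. Drag averaged about 0.14 up to knob value 2.45, then rose to about 0.25 N m by 2.75, so the onset is about 2.45–2.5. I'll aim for about 4.1, a quarter turn after the onset plus a small margin.

```bash
python3 -m handwheel '[{"ax":0,"ay":0,"az":0.07,"tx":-0.4,"ty":-0.3,"tz":0,"fingers":0.1},{"ax":0,"ay":0,"az":0.14,"tx":-0.4,"ty":-0.3,"tz":0.2,"fingers":0.1},{"ax":0,"ay":0,"az":0.21,"tx":-0.4,"ty":-0.3,"tz":0.3,"fingers":0.1},{"ax":0,"ay":0,"az":0.28,"tx":-0.4,"ty":-0.3,"tz":0.5,"fingers":0.1},{"ax":0,"ay":0,"az":0.35,"tx":-0.4,"ty":-0.3,"tz":0.7,"fingers":0.1},{"ax":0,"ay":0,"az":0.42,"tx":-0.4,"ty":-0.3,"tz":0.8,"fingers":0.1},{"ax":0,"ay":0,"az":0.49,"tx":-0.4,"ty":-0.3,"tz":1.0,"fingers":0.1},{"ax":0,"ay":0,"az":0.56,"tx":-0.4,"ty":-0.3,"tz":1.2,"fingers":0.1},{"ax":0,"ay":0,"az":0.63,"tx":-0.4,"ty":-0.3,"tz":1.3,"fingers":0.1},{"ax":0,"ay":0,"az":0.7,"tx":-0.4,"ty":-0.3,"tz":1.5,"fingers":0.1}]' >/dev/null; python3 f.py
for i in 1 2 3 4; do python3 -m handwheel '[{"ax":0,"ay":0,"az":0.07,"tx":0,"ty":0,"tz":0.15,"fingers":0.1},{"ax":0,"ay":0,"az":0.14,"tx":0,"ty":0,"tz":0.32,"fingers":0.1}]' >/dev/null; python3 f.py; done
```

```text
t 17.05 knob 3.515 Mz 0.322 F [-4.9  1.8  4.5] tcp [581.2 -31.3  84.5] w 23.2 q6 1.55
t 17.25 knob 3.655 Mz 0.323 F [-3.1  0.6  5.3] tcp [581.2 -31.1  84.2] w 22.8 q6 1.69
t 17.45 knob 3.795 Mz 0.265 F [-3.6  1.4  5.3] tcp [581.2 -31.1  83.9] w 23.0 q6 1.83
t 17.65 knob 3.935 Mz 0.283 F [-3.7  0.9  5.3] tcp [581.2 -31.   83.6] w 23.0 q6 1.97
t 17.85 knob 4.075 Mz 0.326 F [-3.7  1.1  4.7] tcp [581.2 -30.9  83.2] w 23.2 q6 2.11
```

```bash
python3 -m handwheel '[{"ax":0,"ay":0,"az":0.05,"tx":-0.2,"ty":-0.2,"tz":0,"fingers":0.1},{"ax":0,"ay":0,"az":0.05,"tx":-0.2,"ty":-0.2,"tz":0,"fingers":0.1}]' >/dev/null; python3 f.py
python3 -m handwheel '[{"ax":0,"ay":0,"az":0.05,"tx":0,"ty":0,"tz":0,"fingers":0.2},{"ax":0,"ay":0,"az":0.0,"tx":0,"ty":0,"tz":0,"fingers":0.5},{"ax":0,"ay":0,"az":0,"tx":0,"ty":0,"tz":0,"fingers":0.7},{"ax":0,"ay":0,"az":0,"tx":0,"ty":0,"tz":0,"fingers":0.7},{"ax":0,"ay":0,"az":0,"tx":0,"ty":0,"tz":0,"fingers":0.7}]' | tail -2; python3 f.py
python3 -m handwheel '[{"ax":0,"ay":0,"az":0,"tx":0,"ty":0,"tz":-40,"fingers":0.7},{"ax":0,"ay":0,"az":0,"tx":0,"ty":0,"tz":-80,"fingers":0.7},{"ax":0,"ay":0,"az":0,"tx":0,"ty":0,"tz":-120,"fingers":0.7},{"ax":0,"ay":0,"az":0,"tx":0,"ty":0,"tz":-120,"fingers":0.7}]' | tail -2; python3 -c "
from h import *
st();go([430,-230,205])"
```

```text
t 18.05 knob 4.123 Mz 0.069 F [-1.5  1.3  3.9] tcp [581.2 -30.9  83.1] w 23.2 q6 2.16
contact_force: [0.7, -0.3, 0.5]
grip_width: 0.0599
t 18.55 knob 4.124 Mz 0.018 F [ 0.7 -0.3  0.5] tcp [581.1 -31.4  82.7] w 59.9 q6 2.16
contact_force: [-0.0, -0.5, 0.6]
grip_width: 0.0597
t 18.95 tcp [583.2 -31.4 210.2] xyaw -40.26 z [ 0.015 -0.003 -1.   ] F [-0.05 -0.53  0.57] M [-0.068 -0.052  0.006] w 59.7 q6 2.157
shift [ 11.3 250.6   3.6] rot None
```

```bash
python3 -m handwheel '[{"ax":0,"ay":0,"az":0,"tx":0,"ty":45,"tz":0,"fingers":0.7},{"ax":0,"ay":0,"az":0,"tx":0,"ty":90,"tz":0,"fingers":0.7},{"ax":0,"ay":0,"az":0,"tx":0,"ty":135,"tz":0,"fingers":0.7},{"ax":0,"ay":0,"az":0,"tx":10,"ty":180,"tz":0,"fingers":0.7},{"ax":0,"ay":0,"az":0,"tx":10,"ty":225,"tz":0,"fingers":0.7},{"ax":0,"ay":0,"az":0,"tx":10,"ty":250,"tz":0,"fingers":0.7},{"ax":0,"ay":0,"az":0,"tx":10,"ty":250,"tz":0,"fingers":0.7},{"ax":0,"ay":0,"az":0,"tx":10,"ty":250,"tz":0,"fingers":0.7}]' | head -2
python3 - <<'E'
from h import *
im,d=snap('top','t5');snap('scene','s5')
a=cv2.imread('pics/s5.png')[175:265,245:355];b=cv2.imread('pics/t5.png')[165:255,245:355]
cv2.imwrite('pics/v5.png',cv2.resize(cv2.convertScaleAbs(np.hstack([a,b]),alpha=1.3),(800,327),interpolation=cv2.INTER_CUBIC))
P=np.array([[dep('top',u,v,d) for u in range(262,334)] for v in range(165,250)])
def box(lo,hi,o=0):
    m=((P[...,2]>lo)&(P[...,2]<hi)).astype(np.uint8); mm=cv2.morphologyEx(m,cv2.MORPH_OPEN,np.ones((o,o))) if o else m
    n,l,s,_=cv2.connectedComponentsWithStats(mm,connectivity=8);i=1+s[1:,4].argmax();p=P[l==i]
    r=cv2.minAreaRect((p[:,:2]*1000).astype(np.float32));print(len(p),np.round(r[0],1),np.round(r[1],1),round(r[2],1),'z',p[:,2].mean().round(4));return p
k=box(.095,.12); b=box(.029,.045,3)
th=np.radians(16);q=(b[:,:2]*1000-[582.8,-29])@np.array([[np.cos(th),-np.sin(th)],[np.sin(th),np.cos(th)]]);print('block clamp x front',np.percentile(q[:,0],1),'y',np.percentile(q[:,1],[1,99]))
g=im.mean(-1);u0,v0=297,192
print(g[184:202,288:306].astype(int))
E
```

```text
time: 19.75
tcp_pos: [0.4268, -0.2285, 0.2025]
103 [582.5 -28.9] [23.9 23.8] 51.9 z 0.104
307 [567.5 -34.6] [61.  46.6] 14.5 z 0.0368
block clamp x front -46.052852720181185 y [-23.47361518  21.72503135]
[[143 156 153 155 155 156 154 152 151 151 153 157 164 104  82  90  88  91]
 [129 155 155 155 155 156 154 155 153 151 155 159 165 104  80  89  87  87]
 [110 150 157 154 155 155 156 156 158 160 164 157 146  95  85  90  91  90]
 [ 81 149 158 154 155 156 160 145 124 113 138 161 113  71  85  91  90  89]
 [ 58 144 162 151 154 161 167 113  58  36  67 120 115  82  90  92  92  88]
 [ 64 106 115 129 156 165 133  63  27  27  25  51 107  85  74  78  77  85]
 [ 73  57  45 104 164 144  70  25  26  32  36  30  65  58  43  58  65  62]
 [ 88  55  34  94 128  82  36  30  32  38  32  39  33  37  34  51  72  37]
 [ 97  70  47  66  59  33  28  27  25  58  45  36  38  41  40  38  72  51]
 [ 88  65  54  39  28  32  29  25 128 129  68  38  40  45  42  21  55  54]
 [ 69  49  52  30  29  32  30  86 171 123  54  39  45  45  25  12  44  47]
 [ 61  47  52  32  15  21  56 153 136  65  37  43  43  31   7  54  62  55]
 [ 49  44  48  46  32   6  36 110  66  35  44  47  32   9  54 142  97  59]
 [ 86  47  44  45  80  72  21   1  21  44  48  39  13  52 134 161  92  47]
 [123  50  47  45  89 143 120  42   1  26  36  16  16 128 169 154  81  44]
 [134  52  46  46  56 156 164 118  52   6   0  19 122 167 170 155  84  41]
 [140  64  45  45  38 101 158 161 144  86  53  92 162 177 164 166  93  45]
 [156  95  48  43  44  46 112 153 170 153 147 157 158 136 129 126  75  48]]
```

View pics/v5.png

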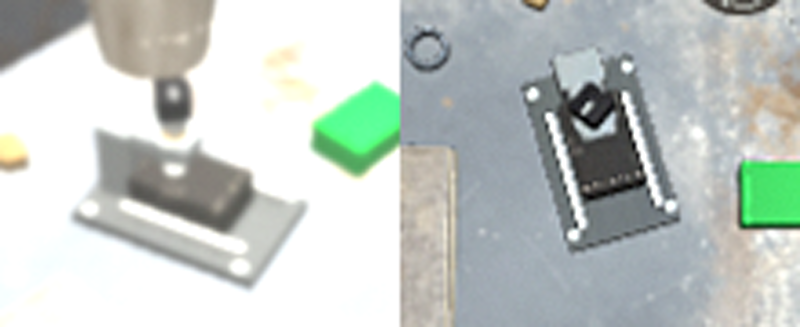

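The picture shows the block home against the post, under the foot, with its front face at clamp x = -46.05 mm (home is -46). The index line now points to the lower left, about 142° yaw, so the knob is at about 4.1 rad, which agrees with the tool's angle. The ring, chip and green blocks are where they were, and the robot is clear. Handing in.

```bash
python3 -c "
from h import *
print(bot.hand_in())"
```

```text
the job is handed in; nothing more can be done
None
```

The block is pushed home and clamped, the robot has let go, and the job was handed in at about 20 s of the 72 s allowed.

- **Block:** I pushed the charcoal block with the shut, tilted fingers until it met the post, at about 26 N. The last depth image puts its front face at clamp x = -46.05 mm, where home is -46. Its top is about 37 mm up, so it lies flat on the bed.
- **Knob:** I gripped it, re-centred once because the grip was about 2 mm off the knob's axis, and turned it clockwise. Torque averaged about 0.14 N m and then rose to about 0.25 N m. The bite began at about 2.45–2.5 rad.
- **Final turn:** I stopped at 4.12 rad by the tool's angle, about 1.6–1.7 rad past the bite. The aim was a quarter turn (1.57 rad) with a small margin.
- **Last checks:** The picture gave the knob at about 4.09 rad, 0.03 rad less than the tool's angle. The knob had sunk about 8.1 mm against 8.8 mm expected, which is within depth noise. Torque readings scattered by about ±0.03 N m, so the bite point is only good to about 0.05 rad.
- **Bystanders:** The robot finished clear of everything. The ring, the chip and the green block in view had not moved. The lighter was outside the final crops, but the arm touched nothing near it.

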